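# Gauge an off-cut's width with the bench caliper's thumbwheel

## Robot

A 6-joint arm with a two-finger parallel gripper is mounted at the origin on the work surface; the furniture and walls round the work are solid. World frame = base frame: x ahead of the robot, y to its left, z up, the work surface at z = 0. Lengths are in m, angles in rad, forces in N, time in s.
With the tool pointing down it reaches from about 0.3 to 0.775 m from the base axis. Payload 14.6 kg.
Tool frame: the origin (TCP) lies between the finger pads; the fingertips stand 19 mm ahead of it and the grasp point (between the pads) is the TCP; z points along the fingers, y is the direction in which the jaws open and shut (so a half turn about z gives the same grasp; the last joint's range is limited). The gripper opens to 94 mm and grips with 3 to 60 N. Pads are 16 mm wide; open, the fingers measure 119 mm over their backs; the gripper's body (75 mm by 177 mm) begins 78 mm behind the grasp point.
Start: joints at [-1.367, 0.3, 1.521, -0, 1.321, -0.067], TCP at [0.147, -0.53, 0.224] pointing down, gripper open.
Joint ranges: [-3.03, 3.03], [-0.79, 2.21], [0.23, 2.52], [-1.04, 4.18], [0, 3.07], [-2.55, 2.55]. Speed limits (rad/s): [2.22, 2.22, 2.57, 3.14, 3.14, 3.14].

## Interface

Orientations are given as [roll, pitch, yaw] about the fixed x, y, z axes, in that order (R = Rz(yaw) Ry(pitch) Rx(roll)).
In Python, from station import telemetry, vision, ctrl gives the robot as it stands. The module is installed in compiled form; this text tells all that it offers.
- The arm moves only by the shell command python3 -m creep 'ROWS' [FORCE]. ROWS is JSON, a list of rows, each a list of 3 entries, a list of its own where there are three numbers: the shift along the tool's x, y, z in units of 50 mm (1.0 is 50 mm), then the turn about the tool's z in units of 8 degrees (1.0 is 8 degrees), then the opening, from 0 (shut) to 1 (fully open). In form: [[[tx, ty, tz], twist, gripper], ...]. A call has 1 to 12 rows; each row is the pose to reach, as a shift and turn from the pose commanded when the call began, along the tool's axes at that moment; what a row does not reach only later rows make up. A row lasts 1/10 s, in which the tool goes at most 50 mm and 8.59 degrees, less where a joint would pass 70% of its speed; a pose out of reach is approached as far as the arm can. A call with a gripper value outside its range is refused whole. The fingers move at their own pace and stop on an object; FORCE is the grip in N (left out, the last holds). Time passes only in rows, so rows that repeat a pose let the fingers close. It gives the time, the measured TCP pose, the force and the opening at its end, in the units of the state.
- telemetry.get_obs(): the state, without advancing time (a new reading comes with each control period).
- vision.camera(name): name is "side" or "top" or "wrist"; returns a dict with "img" (480x640x3 uint8, red, green, blue), "depth" (480x640 float32, m along the optical axis (not along the pixel's ray), 0 where there is no reading), "vertical_fov" (degrees; the focal length in pixels is half the picture's height over the tangent of half this angle, whatever the lens; pixels are square), "cx", "cy" (the principal point, pixels), "dist" ([k1, k2, p1, p2, k3] as OpenCV has them; the pictures are not rectified), "extrinsics" (4x4, takes a point from camera to world coordinates); the wrist camera has in their place "hand_eye" (4x4, takes a point from camera to tool coordinates, whose origin is the TCP and whose axes are the flange's). Camera axes: x right, y down, z forward; pixel columns grow to the right and rows downward; lengths in m; the calibration is good to about 2 mm. A picture is of the moment at which its call begins: read the wrist's pose just before it.
- ctrl.hand_in(): hands the job in, once; it reports no verdict.
The state is a dict: "time_s": time; "qpos": joint angles; "joint_vel": joint speeds; "tau": joint torques, N m; "ee_pos": TCP position; "eef_rot": TCP orientation; "force": force on the tool from outside, world axes, zero at the start; "moment": the same for the moment, N m; "grip_width": finger opening in m.
Only numpy, scipy, OpenCV 4.12 (cv2) and the standard library are available. Lean on these libraries where they do the work, as an engineer would, in place of code of your own. Each camera call takes 0.05 s, during which the arm holds its last target.

## Task

Gauge the width of the small hardwood strip (120 mm long, about 30 mm wide) in the caliper that stands on edge in its wooden bench stand. First lay the strip flat on the aluminium rest, crosswise and centred on the caliper, between the open jaws, and let it go; then close the jaws on it by rolling the recessed thumbwheel with a fingertip on its exposed rim, until the strip is nipped between both jaws, square to them, with the light pressure of a careful measurement. Do not push the slider or jaws themselves, do not shift the things that stand behind and beside it, and leave the strip nipped in the jaws for reading.

Things in the scene. Friction and masses are not known exactly. Their poses are not given: they have to be found in the camera images.
- stand: Fixed wooden bench stand, base 116 x 244 x 16 mm (x, y, z), that carries the caliper on edge, jaws up. It stands on levelling feet, its underside 4 to 12 mm above the bench. Origin: centre of that underside; z up; y along the beam: fixed jaw at the -y end, slider and tail towards +y; x across the beam. Dark clamp blocks hold the beam at y = -102 mm (top z = 50 mm) and y = +97 mm (top z = 59 mm).
- rest (a point): Middle of the aluminium work rest, between its two leaves: stand x = 0, y = -71 mm, at the leaves' upper face, stand z = 58 mm. Each leaf spans 10 to 60 mm from the beam in x, and 68 mm in y. The beam between them lies 5 mm lower. Frame as the stand's.
- cal: The steel vernier caliper held in the stand, 220 mm long, origin at stand z = 56 mm. Beam and fixed jaw do not move; the slider carries the moving jaw and the thumbwheel. Both jaws wear square steel shoes, 12 mm wide (stand x, centred on x = 0), 19 mm long (y), that reach up to stand z = 91 mm; their facing sides are the measuring faces.
- fixed_face (a point): Point on the fixed jaw's measuring face (stand x = 0, y = -92, z = 68 mm): the height of the strip's middle when it lies on the rest. The face looks to the stand's +y. Frame as the stand's.
- moving_face (a point): The facing point on the moving jaw's measuring face, stand z = 68 mm; the face looks to the stand's -y. 
- wheel_rim (a point): Crown (highest point) of the thumbwheel, stand z = 71 mm; it travels with the slider, 52 mm from the moving face (32 mm from the back of its shoe) towards the stand's +y. Pressed and stroked towards the stand's -y it closes the jaws by half of the fingertip's travel, as the wheel itself moves along at half its speed: several strokes, lifting off to go back.
- wheel: Knurled steel thumbwheel, 18 mm diameter, 7.4 mm wide, axis level and across the beam; origin at its centre. Recessed in a clip 36 mm (y) x 14 mm (x) on the slider: only the crown shows, 3.5 mm above the clip. It rolls on the beam and drives the slider. It does not yield downwards. A press of 5 to 9 N drives it; over 20 N is too much.
- cal_slider (a joint): Caliper slider, m: grows as the jaws open. The value is the distance between the measuring faces. Starts at 53 to 67 mm; with the strip nipped it reads the strip's width. It runs with about 4 N of friction and stays where it is left: rolling it takes about 2 N of level drag at the fingertip, and the squeeze of each jaw is twice the drag less 4 N. Right measuring pressure: 3 to 7 N a jaw.
- strip_center (a point): Centre of the strip: plain hardwood, sawn 28 to 32 mm wide (its x; the gauging is to tell), 120 mm long (its y), 20 mm high, 35 to 70 g; at first flat on the bench at the robot's right. Hold it across its width 35 to 45 mm from its middle, so that the fingers stay clear of the jaws (free room over both leaves). When gauged its length lies along the stand's x, either end first, touching both faces.
- bits_mid (a point): Wooden drill-bit block with upright bits, 45 x 150 x 124 mm, behind the stand: a bystander, leave alone; its middle.
- dish_mid (a point): Round white parts dish with screws, 115 mm across, 28 mm high: a bystander, leave alone; its middle.
- glue_mid (a point): Round glue bottle, 46 mm across, 101 mm high, behind the stand: a bystander, leave alone; its middle.
- spring_mid (a point): Spring clamp lying flat, 140 x 60 x 22 mm: a bystander, leave alone; its middle.
- jar_mid (a point): Screw-top jar, 46 mm across, 59 mm high, behind the stand: a bystander, leave alone; its middle.

How it is judged:
By the outcome, as a careful person would: the job done as asked, in the order asked, and still so for the second after the job is handed in, with the robot touching nothing.
It also fails if it takes over 61 s, if anything falls off the work surface, if the arm or the gripper's body presses on something with over 40 N, if the wrist force passes 120 N, or if a joint passes its speed limit or range.

## Working session

There is one attempt and no reset: what is moved stays moved. The work goes in short steps, Python scripts to look and compute and a shell command to move; the robot and the scene stay as the last step left them, time stands still between calls to the robot, and variables do not carry over. Pictures are saved under pics/ and viewed, and the job is handed in when it is done.

```bash
mkdir -p pics; ls
python3 - <<'E'
from station import telemetry, vision
import cv2,numpy as np
o=telemetry.get_obs();print(o)
for n in ["side","top","wrist"]:
    c=vision.camera(n);cv2.imwrite(f"pics/{n}0.png",c["img"][:,:,::-1])
    np.savez(f"pics/{n}0.npz",**c)
    print(n,{k:np.round(v,4).tolist() for k,v in c.items() if k not in("img","depth")},(c["depth"]>0).mean())
E
```

```text
pics
{'time_s': 0.0, 'qpos': array([-1.36658235e+00,  3.00492196e-01,  1.52159522e+00,  2.03687713e-05,
        1.32066723e+00, -6.66585375e-02]), 'joint_vel': array([ 0.00028375, -0.00064489, -0.00011168, -0.00173724,  0.00194705,
        0.00021641]), 'tau': array([-4.24569644e-04, -5.31802511e+01, -3.52738237e+01,  7.08405278e-02,
        2.44555034e-02, -7.83539804e-05]), 'ee_pos': array([ 0.14708725, -0.52972003,  0.22386876]), 'eef_rot': array([-3.14043455e+00, -9.70851093e-05,  2.70867401e-01]), 'force': array([ 0.14277208, -0.58032282, -0.3838874 ]), 'moment': array([ 0.08096941, -0.02419187,  0.00644682]), 'grip_width': 0.09425985583449854}
side {'vertical_fov': 44.4894, 'cx': 314.4344, 'cy': 251.2616, 'dist': [-0.1376, 0.0, 0.0, 0.0, 0.0], 'extrinsics': [[-0.9429, -0.2175, 0.2523, 0.178], [-0.3327, 0.6503, -0.6829, 0.9632], [-0.0155, -0.7279, -0.6856, 0.9623], [0.0, 0.0, 0.0, 1.0]]} 0.938427734375
top {'vertical_fov': 42.9674, 'cx': 317.1808, 'cy': 235.0339, 'dist': [-0.0737, 0.0, 0.0, 0.0, 0.0], 'extrinsics': [[0.0058, -0.9927, 0.1204, 0.2955], [-0.9999, -0.0074, -0.0133, 0.0683], [0.0141, -0.1203, -0.9926, 1.5992], [0.0, 0.0, 0.0, 1.0]]} 0.9959375
wrist {'vertical_fov': 68.9003, 'cx': 326.8636, 'cy': 231.3518, 'dist': [-0.0375, 0.0, 0.0, 0.0, 0.0], 'hand_eye': [[0.0001, -0.9613, -0.2754, 0.0804], [1.0, -0.0004, 0.0017, 0.0], [-0.0018, -0.2754, 0.9613, -0.1587], [0.0, 0.0, 0.0, 1.0]]} 0.99599609375
```

View pics/side0.png

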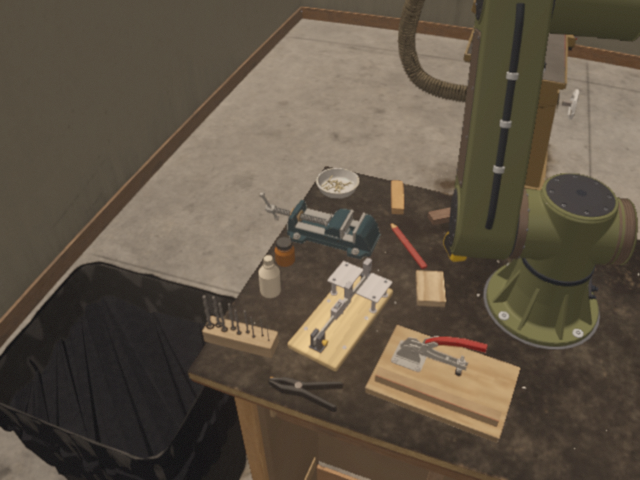

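View pics/top0.png

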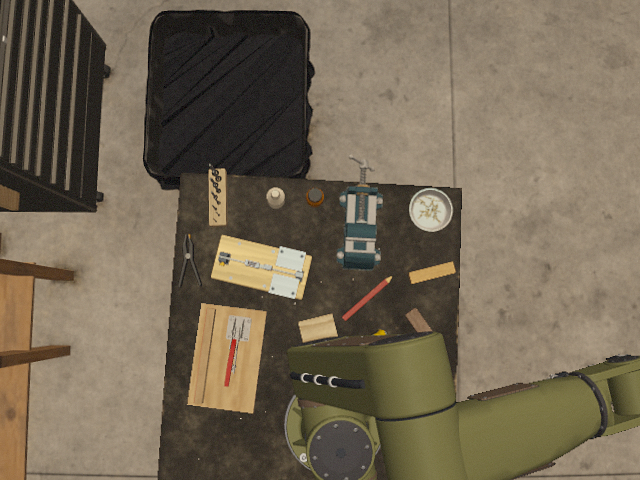

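View pics/wrist0.png

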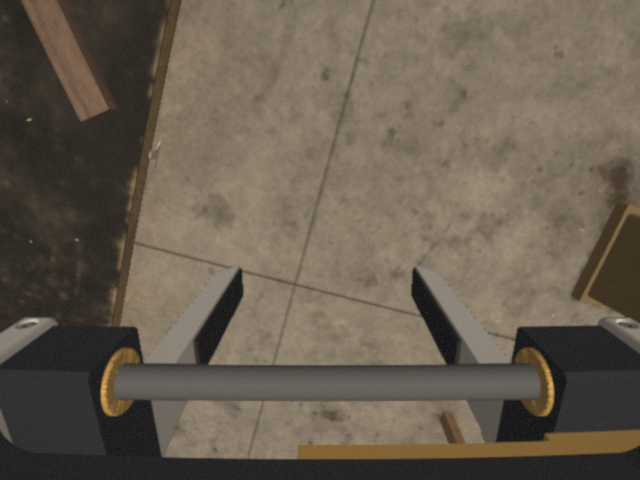

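```bash
cat > h.py <<'E'
import numpy as np,cv2
from scipy.spatial.transform import Rotation as R
def K(c):
    f=240/np.tan(np.radians(float(c["vertical_fov"]))/2)
    return np.array([[f,0,float(c["cx"])],[0,f,float(c["cy"])],[0,0,1]])
def ext(c,o=None):
    if "extrinsics" in c: return np.array(c["extrinsics"])
    T=np.eye(4);T[:3,:3]=R.from_euler("xyz",o["eef_rot"]).as_matrix();T[:3,3]=o["ee_pos"]
    return T@np.array(c["hand_eye"])
def rays(c,px,o=None):
    E=ext(c,o);px=np.array(px,float).reshape(-1,1,2)
    u=cv2.undistortPoints(px,K(c),np.array(c["dist"])).reshape(-1,2)
    return E[:3,3],np.c_[u,np.ones(len(u))]@E[:3,:3].T
def onplane(c,px,z,o=None):
    p,d=rays(c,px,o);return p+d*((z-p[2])/d[:,2])[:,None]
def tri(rs): # list of (origin,dir)
    A=0;b=0
    for p,d in rs:
        d=d/np.linalg.norm(d);M=np.eye(3)-np.outer(d,d);A=A+M;b=b+M@p
    x=np.linalg.solve(A,b)
    return x,[float(np.linalg.norm(np.cross(x-p,d/np.linalg.norm(d)))) for p,d in rs]
def project(c,P,o=None):
    E=np.linalg.inv(ext(c,o));r,_=cv2.Rodrigues(E[:3,:3])
    return cv2.projectPoints(np.array(P,float).reshape(-1,3),r,E[:3,3],K(c),np.array(c["dist"]))[0].reshape(-1,2)
def cloud(c,o=None):
    v,u=np.mgrid[0:480,0:640];p,d=rays(c,np.c_[u.ravel(),v.ravel()],o)
    return (p+d*np.array(c["depth"]).reshape(-1,1)).reshape(480,640,3)
E
python3 - <<'E'
from h import *
t=np.load("pics/top0.npz");s=np.load("pics/side0.npz")
cv2.imwrite("pics/topz.png",cv2.resize(t["img"][220:340,190:350,::-1],None,fx=5,fy=5,interpolation=2))
cv2.imwrite("pics/topz2.png",cv2.resize(t["img"][240:340,330:470,::-1],None,fx=5,fy=5,interpolation=2))
cv2.imwrite("pics/sidez.png",cv2.resize(s["img"][240:370,280:410,::-1],None,fx=4.5,fy=4.5,interpolation=2))
C=cloud(t)
for n,p in dict(strip=(432,272),brown=(417,320),red=(370,300),bench=(380,250),leaf1=(292,257),leaf2=(285,287),base=(240,280)).items(): print(n,C[p[1],p[0]].round(4))
print(onplane(t,[(409,274),(454,262),(456,272),(412,283)],0.02).round(4))
E
```

```text
strip [ 0.3925 -0.2533  0.0162]
brown [ 0.2679 -0.2131  0.0124]
red [ 0.3193 -0.092   0.0028]
bench [ 0.4503 -0.1186  0.0057]
leaf1 [0.4252 0.1109 0.0651]
leaf2 [0.3497 0.1278 0.0617]
base [0.3684 0.2459 0.021 ]
[[ 0.3867 -0.1922  0.02  ]
 [ 0.4187 -0.3109  0.02  ]
 [ 0.3925 -0.3157  0.02  ]
 [ 0.3634 -0.1998  0.02  ]]
```

View pics/topz.png

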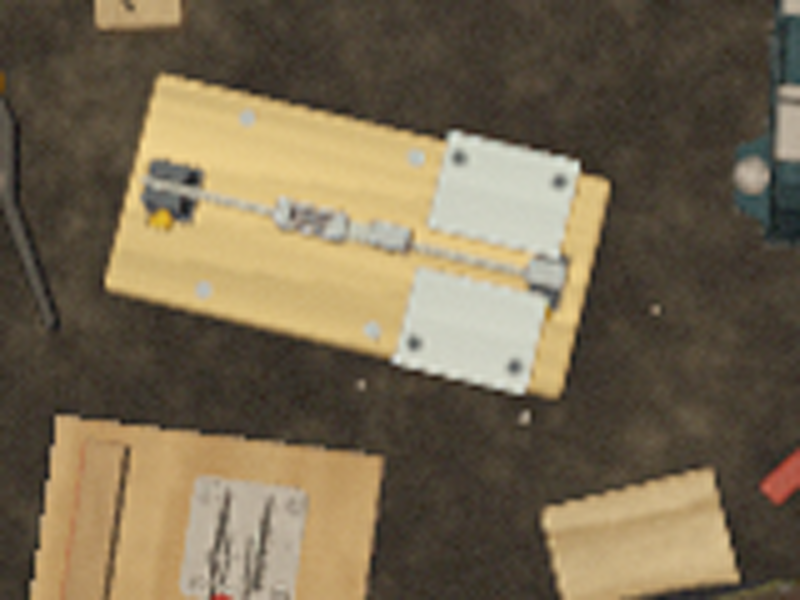

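View pics/topz2.png

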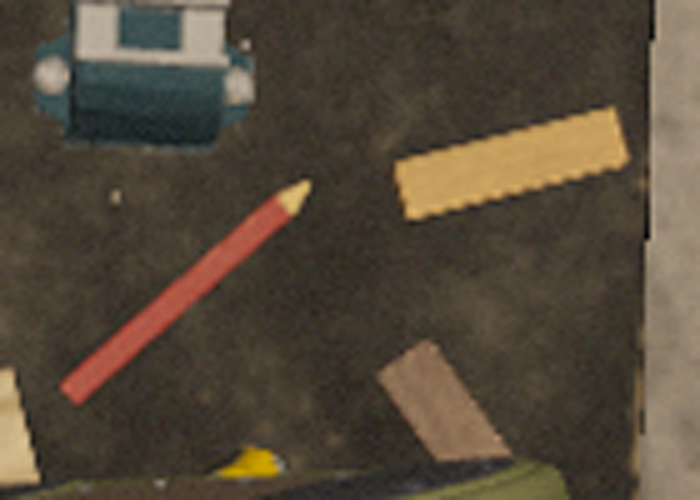

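View pics/sidez.png

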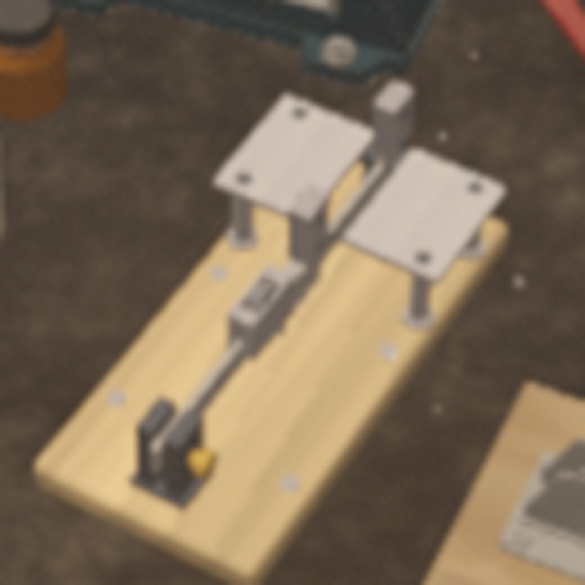

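```bash
cat > m.py <<'E'
from h import *
from scipy.ndimage import median_filter
t=np.load("pics/top0.npz");s=np.load("pics/side0.npz")
img=t["img"]
hsv=cv2.cvtColor(img,cv2.COLOR_RGB2HSV)
def rect(m):
    cs,_=cv2.findContours(m,cv2.RETR_EXTERNAL,cv2.CHAIN_APPROX_NONE)
    c=max(cs,key=cv2.contourArea);return cv2.minAreaRect(c),c
m=np.zeros((480,640),np.uint8);m[255:290,400:462]=((hsv[255:290,400:462,1]>95)&(hsv[255:290,400:462,2]>120))*255
r,c=rect(m);b=cv2.boxPoints(r);print(r)
W=onplane(t,b,0.02);print(W.round(4),W.mean(0).round(4),np.linalg.norm(W-np.roll(W,1,0),axis=1).round(4))
C=cloud(t);print("strip depth z",np.median(C[...,2][m>0]), "around", np.median(C[245:255,400:450,2]),np.median(C[290:300,400:450,2]))
print("brown",np.median(C[312:326,410:424,2]))
# side view strip
i2=cv2.cvtColor(s["img"],cv2.COLOR_RGB2HSV);m2=np.zeros((480,640),np.uint8);sl=np.s_[170:220,380:412]
m2[sl]=((i2[sl][...,1]>95)&(i2[sl][...,2]>110))*255
r2,c2=rect(m2);print(r2);C2=cloud(s);print(np.median(C2[m2>0],0))
# base corners
wr=np.load("pics/wrist0.npz")
E
python3 m.py
```

```text
((431.8235778808594, 272.2940979003906), (12.12678050994873, 46.081764221191406), 75.96376037597656)
[[ 0.3919 -0.1896  0.02  ]
 [ 0.4217 -0.3075  0.02  ]
 [ 0.391  -0.3147  0.02  ]
 [ 0.3614 -0.197   0.02  ]] [ 0.3915 -0.2522  0.02  ] [0.0314 0.1216 0.0316 0.1214]
strip depth z 0.019260593804419468 around -0.0008153833789678044 -0.0002066103579488887
brown 0.01686560192415021
((397.5, 196.0), (32.0, 13.0), 90.0)
[ 0.39033309 -0.24562641  0.01933317]
```

```bash
cat >> h.py <<'E'
def units(o,target,yaw_deg):
    M=R.from_euler("xyz",o["eef_rot"]).as_matrix()
    d=M.T@(np.array(target)-o["ee_pos"])/0.05
    dy=(yaw_deg-np.degrees(o["eef_rot"][2])+180)%360-180
    return d.round(2), round(-dy/8,2)
E
python3 - <<'E'
from h import *
from station import telemetry
print(units(telemetry.get_obs(),[.401,-.291,.12],104.2))
E
python3 -m creep '[[[3,-1.5,0.5],-5,1],[[3,-1.5,0.5],-5,1],[[3,-1.5,0.5],-5,1],[[6.17,-3.25,2.08],-11.1,1],[[6.17,-3.25,2.08],-11.1,1],[[6.17,-3.25,2.08],-11.1,1],[[6.17,-3.25,2.08],-11.1,1],[[6.17,-3.25,2.08],-11.1,1],[[6.17,-3.25,2.08],-11.1,1],[[6.17,-3.25,2.08],-11.1,1],[[6.17,-3.25,2.08],-11.1,1],[[6.17,-3.25,2.08],-11.1,1]]' 15
```

```text
(array([ 6.17, -3.24,  2.08]), np.float64(-11.09))
time_s: 1.35
ee_pos: [0.4009, -0.2907, 0.1203]
eef_rot: [-3.141, -0.0, 1.821]
force: [0.1, -0.3, 0.1]
grip_width: 0.0939
```

```bash
cat > snap.py <<'E'
import sys
from h import *
from station import telemetry,vision
def snap(tag,cams=("wrist",)):
    for n in cams:
        o=telemetry.get_obs();c=vision.camera(n)
        cv2.imwrite(f"pics/{n}{tag}.png",c["img"][:,:,::-1])
        np.savez(f"pics/{n}{tag}.npz",ee_pos=o["ee_pos"],eef_rot=o["eef_rot"],**c)
if __name__=="__main__": snap(sys.argv[1],sys.argv[2:] or ("wrist",))
E
python3 snap.py 1 wrist top
```

```text
(no output)
```

View pics/wrist1.png

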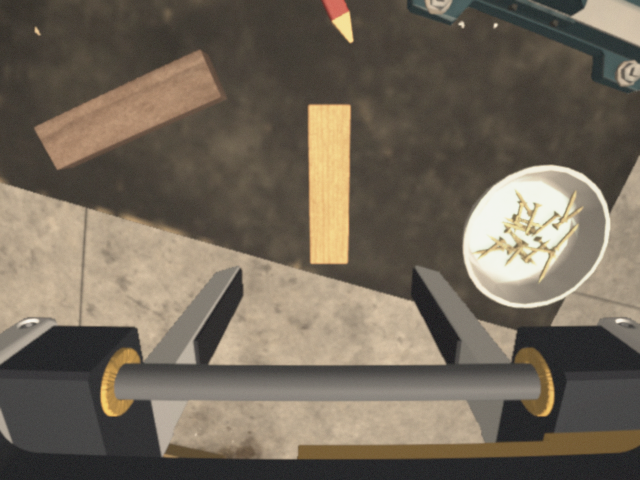

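Run:
```python
from h import *
c=np.load("pics/wrist1.npz");t=np.load("pics/top1.npz")
hsv=cv2.cvtColor(c["img"],cv2.COLOR_RGB2HSV)
m=np.zeros((480,640),np.uint8);sl=np.s_[90:275,280:380];m[sl]=((hsv[sl][...,1]>80)&(hsv[sl][...,2]>140))*255
cs,_=cv2.findContours(m,0,1);k=max(cs,key=cv2.contourArea);r=cv2.minAreaRect(k);b=cv2.boxPoints(r);print(r,b.round(1).tolist())
ctr=b.mean(0)
W=onplane(c,b,.02,c);print(W.round(4).tolist(),W.mean(0).round(4),np.linalg.norm(W-np.roll(W,1,0),axis=1).round(4))
p,d=rays(c,[ctr],c);q,e=rays(t,[(431.82,272.29)]);print(tri([(p,d[0]),(q,e[0])]))
C=cloud(c,c);print(np.median(C[...,2][m>0]),np.median(C[60:90,260:300,2]))
ax=W[np.argsort(b[:,1])];print("axis deg",np.degrees(np.arctan2(*(ax[:2].mean(0)-ax[2:].mean(0))[[1,0]])))
B=onplane(c,[(203,50),(224,98),(57,168),(36,127)],.02,c);print("brown",np.linalg.norm(B-np.roll(B,1,0),axis=1).round(3))
from station import telemetry
a=np.radians(104.2)
print(units(telemetry.get_obs(),W.mean(0)-.04*np.array([np.cos(a),np.sin(a),0])+[0,0,.003],104.2))
```

```text
((329.0, 183.5), (159.0, 42.0), 90.0) [[308.0, 104.0], [350.0, 104.0], [350.0, 263.0], [308.0, 263.0]]
[[0.3637, -0.1986, 0.02], [0.3922, -0.1913, 0.02], [0.4237, -0.3059, 0.02], [0.3915, -0.3142, 0.02]] [ 0.3928 -0.2525  0.02  ] [0.1189 0.0294 0.1189 0.0332]
(array([ 0.38960893, -0.24355807,  0.06085014]), [0.000628633193780541, 0.0006286331937806189])
0.018547881707204394 -0.0017456108696140837
axis deg 104.45948986766805
brown [0.137 0.033 0.139 0.032]
(array([-0.02,  0.03,  1.95]), np.float64(0.0))
```

```bash
python3 - <<'E'
from h import *
s=np.load("pics/side0.npz");t=np.load("pics/top0.npz")
p,d=rays(s,[(397.5,196.3)]);q,e=rays(t,[(431.82,272.29)]);print(tri([(p,d[0]),(q,e[0])]))
E
python3 -m creep '[[[-0.02,0.03,1],0,0.7],[[-0.02,0.03,1.6],0,0.7],[[-0.02,0.03,1.92],0,0.7],[[-0.02,0.03,1.92],0,0.7],[[-0.02,0.03,1.92],0,0.7]]' 15
```

```text
(array([ 0.39176672, -0.25419747,  0.00956457]), [0.00036323884510992745, 0.00036323884510980765])
time_s: 1.95
ee_pos: [0.4028, -0.2917, 0.025]
eef_rot: [3.141, 0.0, 1.82]
force: [-0.1, -0.1, 0.1]
grip_width: 0.0658
```

```bash
python3 -m creep '[[[0,0,0.05],0,0.7],[[0,0,0.05],0,0.3],[[0,0,0.05],0,0.2],[[0,0,0.05],0,0.2],[[0,0,0.05],0,0.2],[[0,0,0.05],0,0.2],[[0,0,0.05],0,0.2]]' 15; python3 snap.py 2 wrist
```

```text
time_s: 2.65
ee_pos: [0.4027, -0.2915, 0.022]
eef_rot: [3.142, 0.0, 1.821]
force: [-0.7, 0.1, 1.3]
grip_width: 0.0299
```

View pics/wrist2.png

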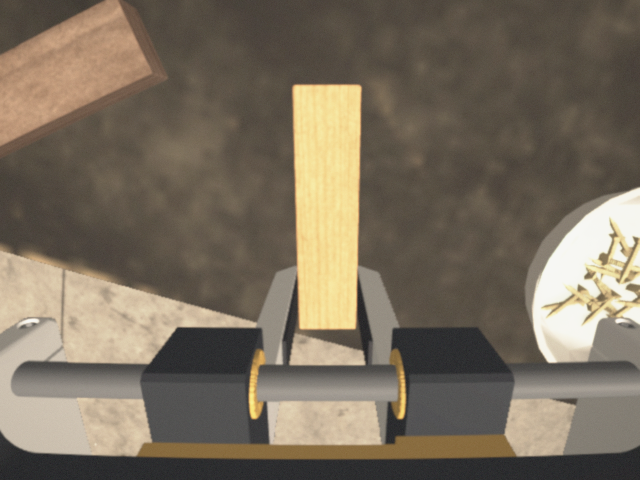

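```bash
python3 -m creep '[[[0,0,-1],0,0.2],[[0,0,-2],0,0.2],[[0,0,-2.6],0,0.2],[[0,0,-2.6],0,0.2]]' 15
python3 - <<'E'
from h import *
t=np.load("pics/top0.npz");s=np.load("pics/side0.npz");w=np.load("pics/wrist2.npz")
print("held ends",onplane(w,[(327,85),(327,328.5)],.02,w).round(4))
def blobs(c,sl,lo):
    h=cv2.cvtColor(c["img"],cv2.COLOR_RGB2HSV);m=np.zeros((480,640),np.uint8)
    m[sl]=((h[sl][...,1]<45)&(h[sl][...,2]>lo))*255
    m=cv2.morphologyEx(m,cv2.MORPH_OPEN,np.ones((5,5),np.uint8))
    cs,_=cv2.findContours(m,0,1);out=[]
    for k in cs:
        if cv2.contourArea(k)>200:
            r=cv2.minAreaRect(k);M=cv2.moments(k);out.append(((M['m10']/M['m00'],M['m01']/M['m00']),cv2.boxPoints(r)))
            print(np.round(out[-1][0],1),np.round(r[1],1),round(r[2],1),cv2.contourArea(k), out[-1][1].round(1).tolist())
    return out
a=blobs(t,np.s_[235:310,265:320],170);b=blobs(s,np.s_[255:310,320:400],150)
for x in a:
    for y in b:
        p,d=rays(t,[x[0]]);q,e=rays(s,[y[0]]);print(tri([(p,d[0]),(q,e[0])]))
for x in a:
    W=onplane(t,x[1],.066);print(W.round(4).tolist(),W.mean(0).round(4))
h=cv2.cvtColor(t["img"],cv2.COLOR_RGB2HSV);sl=np.s_[230:305,205:315];m=np.zeros((480,640),np.uint8);m[sl]=(h[sl][...,2]>130)*255
m=cv2.morphologyEx(m,cv2.MORPH_CLOSE,np.ones((7,7),np.uint8))
cs,_=cv2.findContours(m,0,1);k=max(cs,key=cv2.contourArea);r=cv2.minAreaRect(k);print(r,onplane(t,cv2.boxPoints(r),.024).round(4).tolist())
C=cloud(t);print("leafz",[np.median(C[int(x[0][1])-6:int(x[0][1])+6,int(x[0][0])-6:int(x[0][0])+6,2]) for x in a], "base",np.median(C[275:285,232:246,2]))
E
```

```text
time_s: 3.1
ee_pos: [0.4039, -0.2925, 0.156]
eef_rot: [3.138, 0.006, 1.821]
force: [0.5, 0.4, -0.8]
grip_width: 0.0299
held ends [[ 0.3783 -0.1952  0.02  ]
 [ 0.4075 -0.3096  0.02  ]]
[284.  284.9] [26.4 20.1] 14.0 425.0 [[268.5, 292.1000061035156], [273.3999938964844, 272.6000061035156], [299.0, 279.0], [294.1000061035156, 298.5]]
[290.2 259.3] [26.4 19.6] 13.0 422.0 [[275.29998779296875, 265.20001220703125], [279.70001220703125, 246.10000610351562], [305.5, 252.0], [301.1000061035156, 271.1000061035156]]
[373.3 286.6] [22.9 27.9] 37.6 489.0 [[356.0, 291.70001220703125], [373.0, 269.5], [391.1000061035156, 283.5], [374.1000061035156, 305.6000061035156]]
[345.9 274.4] [21.7 28. ] 38.2 453.0 [[328.6000061035156, 278.20001220703125], [345.8999938964844, 256.1000061035156], [362.8999938964844, 269.5], [345.6000061035156, 291.6000061035156]]
(array([0.35523762, 0.13033472, 0.06305585]), [0.00029160074133284997, 0.00029160074133293925])
(array([0.38325326, 0.13607369, 0.09217883]), [0.030210271347528586, 0.030210271347528555])
(array([0.39065051, 0.11237209, 0.04219024]), [0.030827639757914322, 0.030827639757914364])
(array([0.41999481, 0.1155665 , 0.0646158 ]), [0.0004619038129555506, 0.00046190381295556067])
[[0.3365, 0.1689, 0.066], [0.3855, 0.1573, 0.066], [0.3699, 0.0927, 0.066], [0.3209, 0.1045, 0.066]] [0.3532 0.1309 0.066 ]
[[0.4043, 0.1526, 0.066], [0.4526, 0.1421, 0.066], [0.438, 0.0771, 0.066], [0.3898, 0.0877, 0.066]] [0.4211 0.1149 0.066 ]
((260.4887390136719, 268.8819885253906), (94.14118194580078, 54.116188049316406), 12.994616508483887) [[0.3555, 0.3265, 0.024], [0.4928, 0.2983, 0.024], [0.4392, 0.0592, 0.024], [0.3031, 0.0895, 0.024]]
leafz [np.float64(0.06383837070163256), np.float64(0.0643322951815809)] base 0.022388488632115844
```

Run:
```python
from h import *
from station import telemetry
o=telemetry.get_obs();a=np.radians(76.8);ys=np.array([np.cos(a),np.sin(a),0])
F=np.array([.4264,.1137,.2])
print(units(o,F-.035*ys,166.8),units(o,F,166.8))
```

```text
(array([ 7.13,  2.13, -0.91]), np.float64(-7.81)) (array([ 7.76,  2.45, -0.91]), np.float64(-7.81))
```

```bash
python3 -m creep '[[[0.8,0.3,-0.9],-1,0.2],[[1.6,0.5,-0.9],-2,0.2],[[2.4,0.8,-0.9],-3,0.2],[[3.2,1,-0.9],-4,0.2],[[4,1.2,-0.9],-5,0.2],[[4.8,1.5,-0.9],-6,0.2],[[5.6,1.7,-0.9],-7,0.2],[[6.4,1.9,-0.9],-7.81,0.2],[[7.13,2.13,-0.9],-7.81,0.2],[[7.13,2.13,-0.9],-7.81,0.2],[[7.13,2.13,-0.9],-7.81,0.2],[[7.13,2.13,-0.9],-7.81,0.2]]' 15; python3 snap.py 3 wrist top side
```

```text
time_s: 4.3
ee_pos: [0.4175, 0.0796, 0.1963]
eef_rot: [-3.141, -0.001, 2.91]
force: [0.0, -0.2, -0.3]
grip_width: 0.0299
```

View pics/wrist3.png

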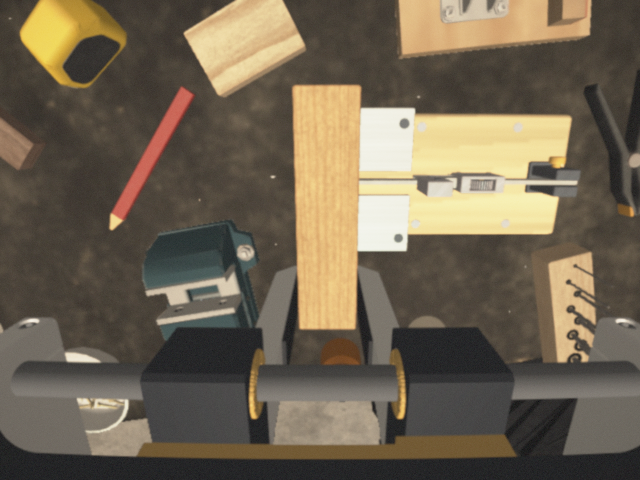

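```bash
cat > st.py <<'E'
from h import *
a=np.radians(76.8)
ys=np.array([np.cos(a),np.sin(a),0]);xs=np.array([ys[1],-ys[0],0])
rest=np.array([.3872,.1229,.064]);O=rest+.071*ys-[0,0,.058]
def tost(P): P=np.atleast_2d(P)-O;return np.c_[P@xs,P@ys,P[:,2]]*1000
def w(x,y,z): return O+(x*xs+y*ys+np.array([0,0,z]))/1000
E
python3 - <<'E'
from st import *
w3=np.load("pics/wrist3.npz");t=np.load("pics/top0.npz");s=np.load("pics/side0.npz")
L=lambda px,z:print(px,tost(onplane(w3,px,z,w3)).round(1).tolist())
L([(365,180.5),(572,183.5)],.062)   # beam
L([(410,108),(414,170),(407,196),(405,251)],.064)
L([(413,115),(570,117),(555,233)],.022)
cv2.imwrite("pics/w3z.png",cv2.resize(w3["img"][95:260,350:600,::-1],None,fx=3.2,fy=3.2,interpolation=2))
# bystanders
p,d=rays(t,[(275.5,192)]);q,e=rays(s,[(268,260)]);x,r=tri([(p,d[0]),(q,e[0])]);print("glue",x,r,tost(x))
p,d=rays(t,[(315.5,193)]);q,e=rays(s,[(285,242)]);x,r=tri([(p,d[0]),(q,e[0])]);print("jar",x,r,tost(x))
E
```

```text
[(365, 180.5), (572, 183.5)] [[-1.1, -74.8, 56.0], [0.8, 102.5, 56.0]]
[(410, 108), (414, 170), (407, 196), (405, 251)] [[-58.8, -40.9, 58.0], [-10.1, -34.7, 58.0], [11.7, -39.2, 58.0], [60.7, -37.9, 58.0]]
[(413, 115), (570, 117), (555, 233)] [[-55.4, -28.4, 16.0], [-55.2, 117.9, 16.0], [56.4, 122.8, 16.0]]
glue [0.58499856 0.15299341 0.09148716] [0.0014389080617189572, 0.0014389080617189817] [[185.7006462    3.46578352  85.48716119]]
jar [0.58903319 0.05187506 0.05513251] [0.0026505440674669334, 0.002650544067467045] [[212.71913875 -94.05960267  49.13250611]]
```

View pics/w3z.png

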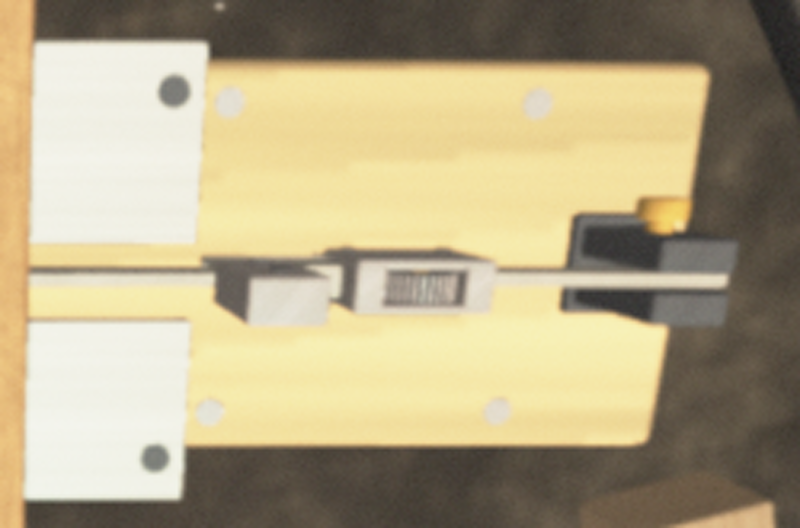

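```bash
python3 -m creep '[[[0,0.7,0],0,0.2],[[0,1.6,0],0,0.2],[[0,2.2,0],0,0.2],[[0,2.2,0],0,0.2],[[0,2.2,0],0,0.2]]' 15; python3 snap.py 4 wrist
```

```text
time_s: 4.95
ee_pos: [0.4427, 0.187, 0.1966]
eef_rot: [-3.141, -0.001, 2.911]
force: [-0.4, -0.5, 0.2]
grip_width: 0.03
```

View pics/wrist4.png

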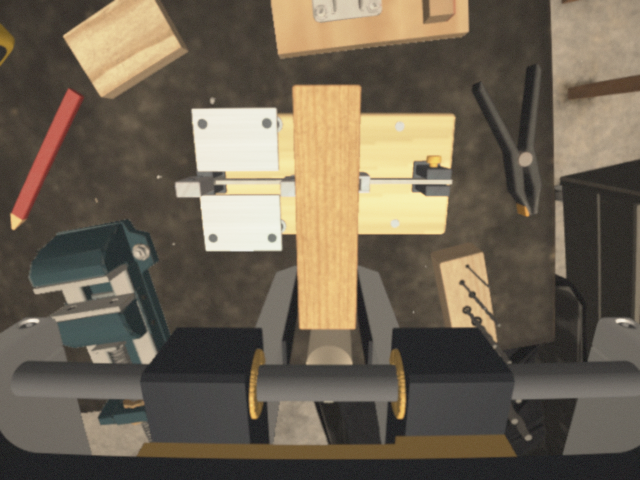

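Run:
```python
from st import *
w=np.load("pics/wrist4.npz")
cv2.imwrite("pics/w4z.png",cv2.resize(w["img"][95:260,165:300,::-1],None,fx=3.6,fy=3.6,interpolation=2))
h=cv2.cvtColor(w["img"],cv2.COLOR_RGB2HSV);m=((h[...,1]<30)&(h[...,2]>175)).astype(np.uint8)*255;m[:, :180]=0;m[:,290:]=0;m[:100]=0;m[260:]=0
m=cv2.morphologyEx(m,cv2.MORPH_OPEN,np.ones((9,9),np.uint8))
cs,_=cv2.findContours(m,0,1)
for k in cs:
    if cv2.contourArea(k)>1000:
        ap=cv2.approxPolyDP(k,6,True).reshape(-1,2)
        S=tost(onplane(w,ap,.064,w));print(ap.tolist(),S.round(1)[:,:2].tolist(),S.mean(0).round(1))
```

```text
[[201, 197], [204, 233], [217, 236], [216, 249], [269, 249], [267, 236], [280, 233], [278, 196]] [[12.6, -103.1], [44.4, -103.6], [47.1, -92.4], [59.1, -94.3], [59.0, -47.4], [47.0, -48.6], [44.3, -37.1], [11.8, -37.6]] [ 40.7 -70.5  58. ]
[[193, 110], [193, 118], [208, 122], [195, 130], [199, 170], [277, 169], [276, 128], [261, 124], [275, 118], [275, 109]] [[-57.6, -103.0], [-51.5, -103.6], [-48.3, -91.8], [-42.2, -102.9], [-10.1, -102.6], [-10.7, -37.6], [-43.4, -37.3], [-46.5, -49.2], [-51.1, -37.8], [-57.9, -37.5]] [-41.9 -70.3  58. ]
```

View pics/w4z.png

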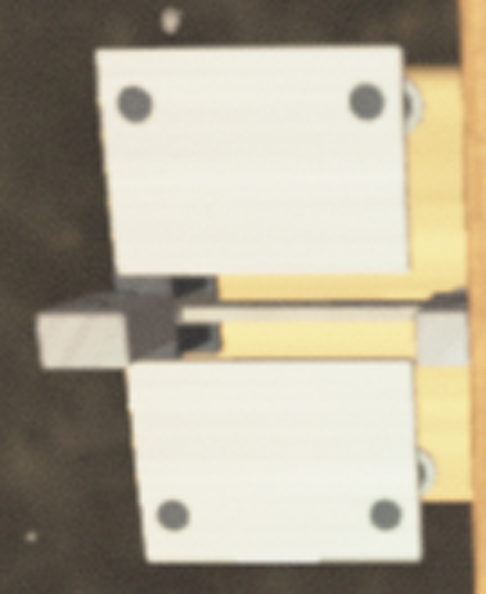

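Run:
```python
from st import *
from station import telemetry
w3=np.load("pics/wrist3.npz");w4=np.load("pics/wrist4.npz")
z=lambda p:[(350+x/3.2,95+y/3.2) for x,y in p]
print("shoe w3",tost(onplane(w3,z([(247,272),(328,275),(328,325),(249,325)]),.097,w3)).round(1).tolist())
print("wheel w3",tost(onplane(w3,z([(387,270),(466,270),(464,305),(386,305)]),.0755,w3)).round(1).tolist())
print("clip w3",tost(onplane(w3,z([(358,262),(492,262),(492,311),(356,311)]),.0735,w3)).round(1).tolist())
z=lambda p:[(165+x/3.6,95+y/3.6) for x,y in p]
print("shoes w4",tost(onplane(w4,z([(37,316),(128,312),(130,366),(45,368),(415,312),(416,365)]),.097,w4)).round(1).tolist())
# height: shoe face top edge both views
p,d=rays(w3,[(350+247/3.2,95+298/3.2)],w3);q,e=rays(w4,[(165+415.5/3.6,95+338/3.6)],w4);x,r=tri([(p,d[0]),(q,e[0])]);print(tost(x),r)
p,d=rays(w3,[(414,169)],w3);q,e=rays(w4,[(278,170)],w4);x,r=tri([(p,d[0]),(q,e[0])]);print("leaf corner",tost(x),r)
o=telemetry.get_obs()
ty=166.8
for zz in (.11,.088): print(units(o,w(40.3+.5,-71,0)*[1,1,0]+[0,0,zz],ty))
```

```text
shoe w3 [[-6.2, -32.5, 91.0], [-5.6, -13.6, 91.0], [6.1, -12.5, 91.0], [6.2, -31.1, 91.0]]
wheel w3 [[-4.0, 8.9, 69.5], [-4.1, 29.0, 69.5], [4.8, 29.6, 69.5], [4.8, 9.6, 69.5]]
clip w3 [[-5.7, 2.1, 67.5], [-5.9, 36.4, 67.5], [6.6, 38.1, 67.5], [6.7, 2.9, 67.5]]
shoes w4 [[-4.2, -109.3, 91.0], [-5.0, -90.2, 91.0], [6.3, -90.9, 91.0], [6.7, -108.9, 91.0], [-4.8, -30.8, 91.0], [6.2, -31.0, 91.0]]
[[  0.60677457 -31.27365243  88.25776349]] [0.0003660928814604039, 0.00036609288146044125]
leaf corner [[-10.97441599 -36.07297453  63.44205068]] [0.000475574246231982, 0.0004755742462317826]
(array([-0.03, -1.49,  1.74]), np.float64(-0.0))
(array([-0.03, -1.49,  2.18]), np.float64(-0.0))
```

```bash
python3 -m creep '[[[-0.02,-0.8,0],0,0.2],[[-0.02,-1.51,0.3],0,0.2],[[-0.02,-1.51,0.9],0,0.2],[[-0.02,-1.51,1.5],0,0.2],[[-0.02,-1.51,1.7],0,0.2],[[-0.02,-1.51,1.7],0,0.2],[[-0.02,-1.51,1.7],0,0.2]]' 15; python3 snap.py 5 wrist side
python3 - <<'E'
from st import *
from station import telemetry
o=telemetry.get_obs();print(tost(o["ee_pos"]),np.degrees(o["eef_rot"]))
E
```

```text
time_s: 5.7
ee_pos: [0.427, 0.1135, 0.1131]
eef_rot: [3.141, 0.001, 2.911]
force: [-0.2, 0.2, 0.1]
grip_width: 0.0302
[[ 40.98253259 -70.79413608 107.21978118]] [1.79954697e+02 1.06376466e-01 1.66796191e+02]
```

View pics/wrist5.png

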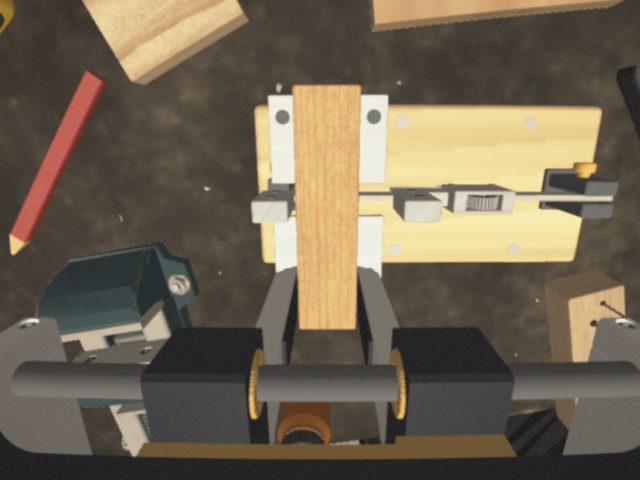

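Run:
```python
from st import *
w=np.load("pics/wrist5.npz");zt=w["ee_pos"][2]-.002
print(tost(onplane(w,[(295,85),(360,85),(357,329),(300,329)],zt,w)).round(1).tolist())
print("shoes",tost(onplane(w,[(271,192),(288,192),(252,221),(289,221),(402,193),(404,220),(440,220)],.097,w)).round(1).tolist())
```

```text
[[-58.4, -84.9, 105.1], [-58.4, -57.0, 105.1], [59.9, -55.6, 105.1], [59.9, -85.3, 105.1]]
shoes [[-9.7, -99.4, 91.0], [-9.7, -90.8, 91.0], [5.4, -109.9, 91.0], [5.4, -90.8, 91.0], [-9.2, -33.4, 91.0], [4.9, -31.5, 91.0], [4.9, -12.8, 91.0]]
```

```bash
python3 -m creep '[[[0,-0.02,0.2],0,0.2],[[0,-0.02,0.44],0,0.2],[[0,-0.02,0.44],0,0.2],[[0,-0.02,0.44],0,0.2]]' 15
```

```text
time_s: 6.2
ee_pos: [0.4261, 0.1127, 0.0896]
eef_rot: [-3.141, -0.001, 2.911]
force: [-0.3, -0.3, -0.7]
grip_width: 0.0298
```

```bash
for i in 1; do python3 -m creep '[[[0,0,0.04],0,0.2],[[0,0,0.04],0,0.2]]' 15;  done; python3 -m creep '[[[0,0,0.03],0,0.2],[[0,0,0.03],0,0.2]]' 15
```

```text
time_s: 6.4
ee_pos: [0.4263, 0.1127, 0.0879]
eef_rot: [3.142, 0.0, 2.911]
force: [1.2, -0.7, -1.4]
grip_width: 0.0298
time_s: 6.6
ee_pos: [0.4265, 0.1127, 0.0867]
eef_rot: [3.141, 0.001, 2.911]
force: [0.9, -0.9, 1.9]
grip_width: 0.0295
```

```bash
python3 -m creep '[[[0,0,0.02],0,0.2],[[0,0,0.02],0,0.2],[[0,0,0.02],0,0.2]]' 15; python3 snap.py 6 wrist side
```

```text
time_s: 6.9
ee_pos: [0.4267, 0.1127, 0.0863]
eef_rot: [3.141, 0.001, 2.911]
force: [-4.6, -0.5, 12.9]
grip_width: 0.0298
```

```bash
python3 -m creep '[[[0,0,-0.015],0,0.2],[[0,0,-0.015],0,0.2],[[0,0,-0.015],0,0.5],[[0,0,-0.015],0,0.55],[[0,0,-0.015],0,0.55],[[0,0,-0.2],0,0.55],[[0,0,-0.8],0,0.55],[[0,0,-1.6],0,0.55],[[0,0,-2],0,0.55],[[0,0,-2],0,0.55]]' 15; python3 snap.py 7 wrist side
```

```text
time_s: 8.0
ee_pos: [0.4273, 0.1129, 0.1886]
eef_rot: [3.139, 0.005, 2.911]
force: [0.5, 0.2, -0.5]
grip_width: 0.0519
```

View pics/wrist7.png

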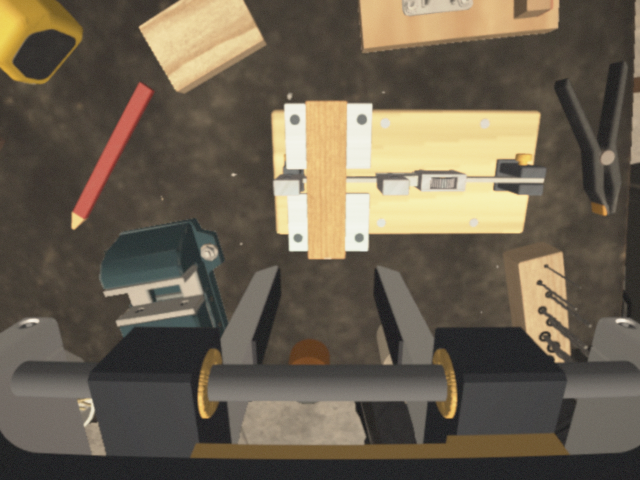

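Run:
```python
from st import *
w=np.load("pics/wrist7.npz")
cv2.imwrite("pics/w7z.png",cv2.resize(w["img"][90:270,260:480,::-1],None,fx=3.6,fy=3.3,interpolation=2))
print("strip",tost(onplane(w,[(307,101),(347,101),(346,259),(308,259)],.085,w)).round(1).tolist())
print("leaf",tost(onplane(w,[(285,103),(371,103),(369,251),(291,251)],.065,w)).round(1).tolist())
print("wheel crown",tost(onplane(w,[(443,183)],.077,w)).round(1).tolist())
```

```text
strip [[-59.0, -85.8, 79.0], [-59.0, -57.5, 79.0], [60.0, -56.4, 79.0], [60.0, -86.8, 79.0]]
leaf [[-59.1, -103.6, 59.0], [-59.1, -38.1, 59.0], [60.3, -35.7, 59.0], [60.3, -102.3, 59.0]]
wheel crown [[0.2, 18.4, 71.0]]
```

View pics/w7z.png

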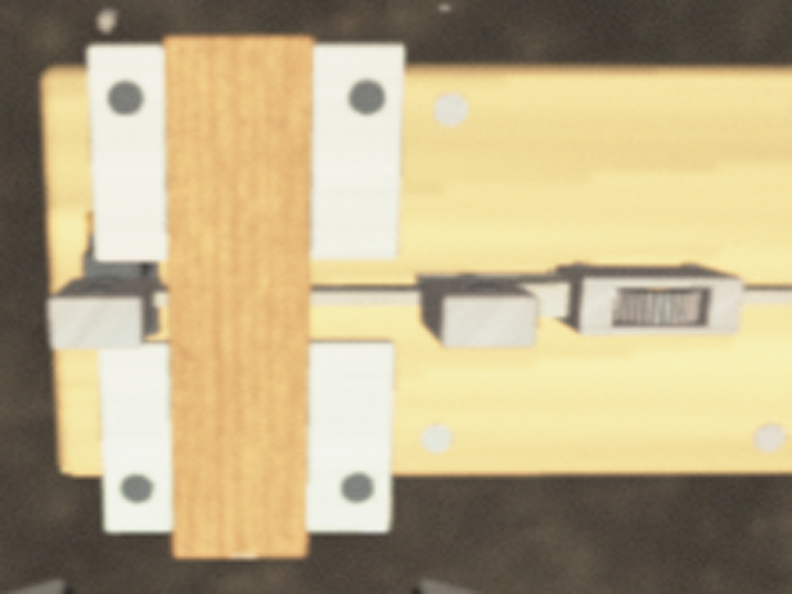

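Run:
```python
from st import *
from station import telemetry
o=telemetry.get_obs()
print(units(o,w(0.5,29,0)*[1,1,0]+[0,0,.105],166.8))
```

```text
(array([0.79, 2.02, 1.61]), np.float64(-0.0))
```

```bash
python3 -m creep '[[[0.4,1,0],0,0],[[0.8,2,0.3],0,0],[[0.8,2,0.9],0,0],[[0.8,2,1.4],0,0],[[0.8,2,1.4],0,0],[[0.8,2,1.4],0,0],[[0.8,2,1.4],0,0]]' 20
python3 snap.py 8 wrist
python3 - <<'E'
from st import *
from station import telemetry
o=telemetry.get_obs();print(tost(o["ee_pos"]),o["ee_pos"],np.degrees(o["eef_rot"]),o["force"])
E
```

```text
time_s: 8.8
ee_pos: [0.4107, 0.2191, 0.1164]
eef_rot: [3.141, 0.001, 2.911]
force: [0.5, -0.1, -0.3]
grip_width: 0.0011
[[  0.96697008  28.04428423 110.54102038]] [0.41075827 0.21910662 0.11654102] [1.79943877e+02 7.43039769e-02 1.66760587e+02] [-0.36562439 -0.08537423  0.21480572]
```

View pics/wrist8.png

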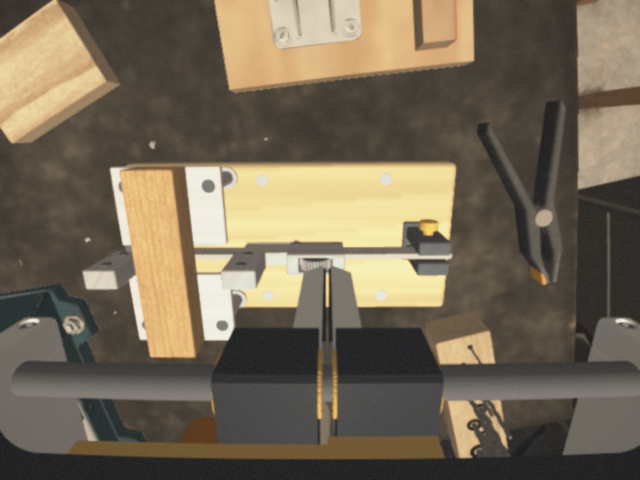

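```bash
python3 -m creep '[[[-0.01,0,0.2],0,0],[[-0.01,0.02,0.34],0,0],[[-0.01,0.02,0.34],0,0],[[-0.01,0.02,0.34],0,0]]' 20
python3 -m creep '[[[0,0,0.03],0,0],[[0,0,0.03],0,0],[[0,0,0.03],0,0]]' 20
```

```text
time_s: 9.25
ee_pos: [0.4108, 0.22, 0.0983]
eef_rot: [-3.141, -0.0, 2.911]
force: [0.3, -0.9, 0.5]
grip_width: 0.0004
time_s: 9.55
ee_pos: [0.4109, 0.2201, 0.097]
eef_rot: [3.141, 0.0, 2.911]
force: [0.7, 0.9, -0.0]
grip_width: 0.0004
```

```bash
python3 -m creep '[[[0,0,0.02],0,0],[[0,0,0.02],0,0],[[0,0,0.02],0,0]]' 20
```

```text
time_s: 9.85
ee_pos: [0.4109, 0.2201, 0.0959]
eef_rot: [3.142, 0.0, 2.911]
force: [-0.1, -0.7, -0.5]
grip_width: 0.0007
```

```bash
python3 -m creep '[[[0,0,0.01],0,0],[[0,0,0.01],0,0],[[0,0,0.01],0,0]]' 20
```

```text
time_s: 10.15
ee_pos: [0.4109, 0.2201, 0.0954]
eef_rot: [-3.142, -0.0, 2.911]
force: [-0.0, -0.3, 0.0]
grip_width: 0.0004
```

```bash
python3 -m creep '[[[0,0,0.01],0,0],[[0,0,0.01],0,0],[[0,0,0.01],0,0]]' 20
```

```text
time_s: 10.45
ee_pos: [0.4109, 0.2201, 0.095]
eef_rot: [3.142, 0.0, 2.911]
force: [-0.3, -0.8, 0.9]
grip_width: 0.0009
```

```bash
python3 -m creep '[[[0,0,0.01],0,0],[[0,0,0.01],0,0],[[0,0,0.01],0,0]]' 20;python3 snap.py 9 wrist side
```

```text
time_s: 10.75
ee_pos: [0.411, 0.2201, 0.0946]
eef_rot: [3.141, 0.0, 2.911]
force: [-0.5, 1.5, 3.8]
grip_width: 0.0006
```

View pics/wrist9.png

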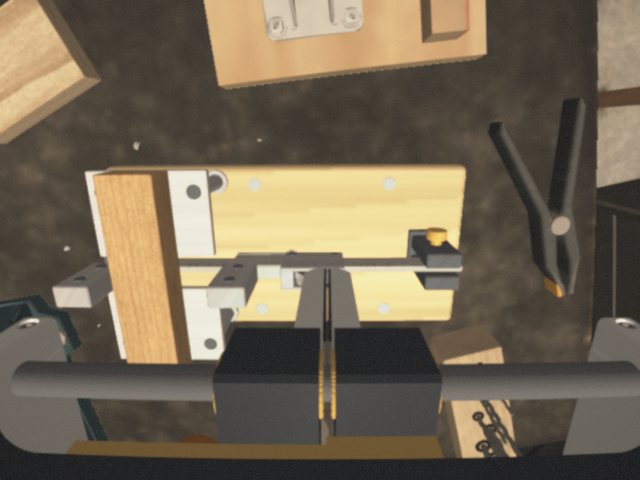

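```bash
python3 -m creep '[[[0,0,0.006],0,0],[[0,0,0.006],0,0],[[0,-0.03,0.006],0,0],[[0,-0.06,0.006],0,0],[[0,-0.09,0.006],0,0]]' 20; python3 snap.py 10 wrist side
```

```text
time_s: 11.35
ee_pos: [0.4104, 0.2164, 0.095]
eef_rot: [3.139, 0.001, 2.911]
force: [-1.9, 4.8, 11.6]
grip_width: 0.0005
```

View pics/wrist10.png

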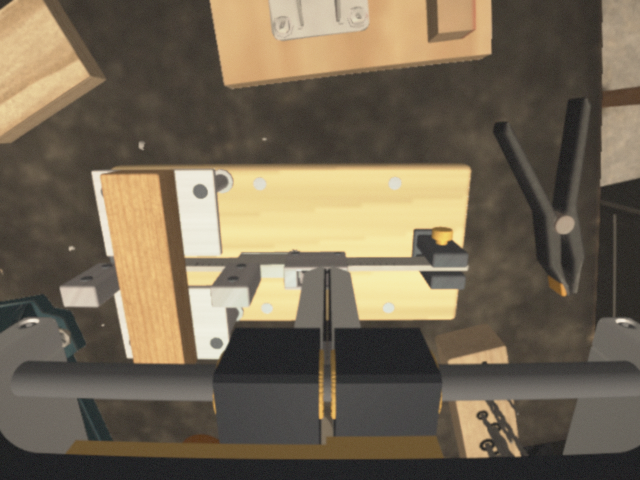

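```bash
python3 -m creep '[[[0,0,-0.1],0,0],[[0,0,-0.3],0,0],[[0,1,-0.8],0,0],[[0,1,-0.8],0,0],[[0,1,-0.8],0,0]]' 20; python3 snap.py 11 wrist
python3 - <<'E'
from st import *
w=np.load("pics/wrist11.npz");print(tost(w["ee_pos"]))
cv2.imwrite("pics/w11z.png",cv2.resize(w["img"][150:350,60:340,::-1],None,fx=2.8,fy=2.8,interpolation=2))
E
```

```text
time_s: 11.95
ee_pos: [0.4213, 0.2649, 0.1346]
eef_rot: [3.141, 0.0, 2.913]
force: [-0.0, -0.2, -0.1]
grip_width: 0.0
[[  0.78633943  75.04319321 128.57989516]]
```

View pics/w11z.png

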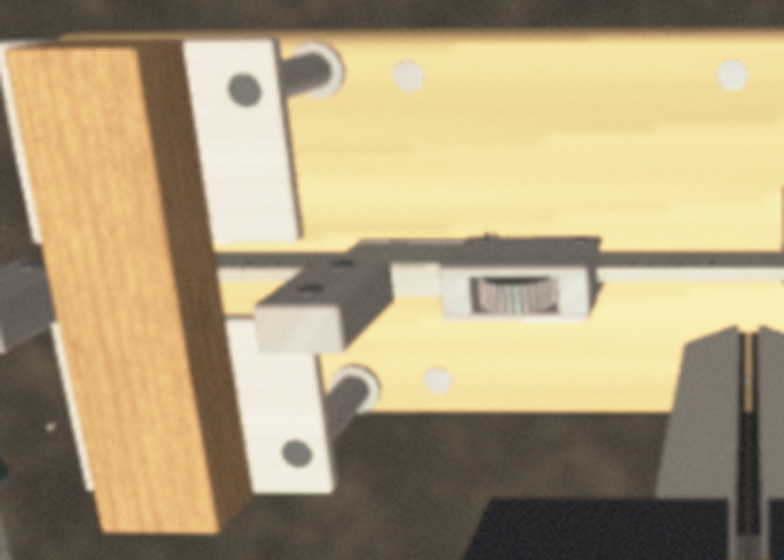

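Run:
```python
from st import *
w=np.load("pics/wrist11.npz")
z=lambda p:[(60+x/2.8,150+y/2.8) for x,y in p]
for zz in (.0755,.077): print("wheel",tost(onplane(w,z([(517,295),(475,295),(560,295)]),zz,w)).round(1).tolist())
print("clip",tost(onplane(w,z([(443,267),(592,266),(590,317),(441,317)]),.0735,w)).round(1).tolist())
print("shoe",tost(onplane(w,z([(257,309),(342,307),(341,351)]),.097,w)).round(1).tolist())
print("fingers tips", tost(onplane(w,z([(740,328),(685,345),(763,328)]),w["ee_pos"][2]-.019,w)).round(1).tolist())
```

```text
wheel [[-0.2, 20.3, 69.5], [-0.1, 10.3, 69.5], [-0.2, 30.5, 69.5]]
wheel [[-0.7, 20.7, 71.0], [-0.7, 10.7, 71.0], [-0.8, 30.8, 71.0]]
clip [[-6.4, 2.6, 67.5], [-6.8, 38.0, 67.5], [6.1, 37.0, 67.5], [6.2, 1.0, 67.5]]
shoe [[-4.6, -31.1, 91.0], [-5.1, -12.4, 91.0], [5.1, -13.8, 91.0]]
fingers tips [[-8.1, 73.4, 109.6], [-4.5, 62.6, 109.6], [-8.1, 77.9, 109.6]]
```

```bash
python3 -m creep '[[[0,-0.5,0.3],0,0],[[0,-0.98,0.6],0,0],[[0,-0.98,0.73],0,0],[[0,-0.98,0.76],0,0],[[0,-0.98,0.76],0,0],[[0,-0.98,0.76],0,0]]' 20; python3 -m creep '[[[0,0,0.01],0,0],[[0,0,0.01],0,0],[[0,0,0.01],0,0]]' 20
```

```text
time_s: 12.6
ee_pos: [0.41, 0.2163, 0.0962]
eef_rot: [-3.141, -0.0, 2.911]
force: [-1.9, -0.9, 4.8]
grip_width: 0.0001
time_s: 12.9
ee_pos: [0.4101, 0.2166, 0.0959]
eef_rot: [3.141, -0.0, 2.911]
force: [-2.7, -0.8, 7.4]
grip_width: 0.0007
```

```bash
python3 -m creep '[[[0,-0.04,0],0,0],[[0,-0.08,0],0,0],[[0,-0.12,0],0,0]]' 20; python3 -m creep '[[[0,-0.04,0],0,0],[[0,-0.08,0],0,0],[[0,-0.12,0],0,0]]' 20
```

```text
time_s: 13.2
ee_pos: [0.409, 0.2112, 0.0963]
eef_rot: [3.14, 0.001, 2.911]
force: [-3.6, 3.5, 11.9]
grip_width: 0.0003
time_s: 13.5
ee_pos: [0.4077, 0.2054, 0.0964]
eef_rot: [3.14, 0.001, 2.911]
force: [-3.9, 3.1, 12.3]
grip_width: 0.0002
```

```bash
python3 -m creep '[[[0,-0.04,-0.008],0,0],[[0,-0.08,-0.008],0,0],[[0,-0.12,-0.008],0,0]]' 20; python3 -m creep '[[[0,-0.04,0],0,0],[[0,-0.08,0],0,0],[[0,-0.12,0],0,0]]' 20;python3 snap.py 12 side top wrist
python3 - <<'E'
from st import *
s=np.load("pics/side12.npz")
cv2.imwrite("pics/s12z.png",cv2.resize(s["img"][240:370,280:410,::-1],None,fx=4.5,fy=4.5,interpolation=2))
E
```

```text
time_s: 13.8
ee_pos: [0.4062, 0.1993, 0.0964]
eef_rot: [3.141, 0.001, 2.911]
force: [-1.0, 1.6, 4.4]
grip_width: 0.0003
time_s: 14.1
ee_pos: [0.4044, 0.193, 0.0958]
eef_rot: [-3.141, -0.001, 2.911]
force: [-0.2, -0.2, -0.5]
grip_width: 0.0003
```

View pics/s12z.png

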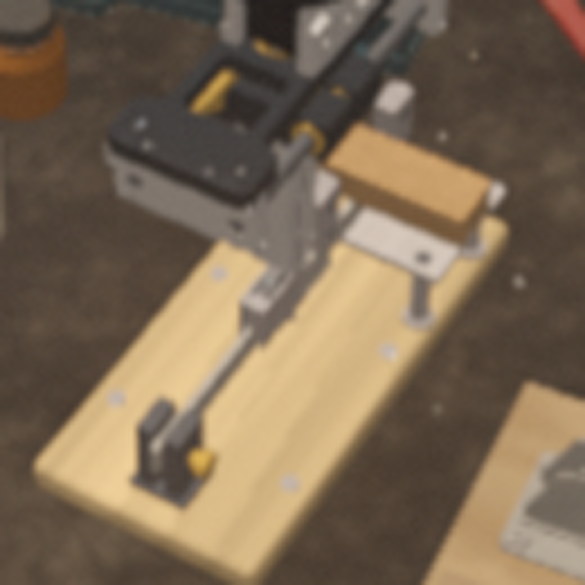

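View pics/wrist12.png

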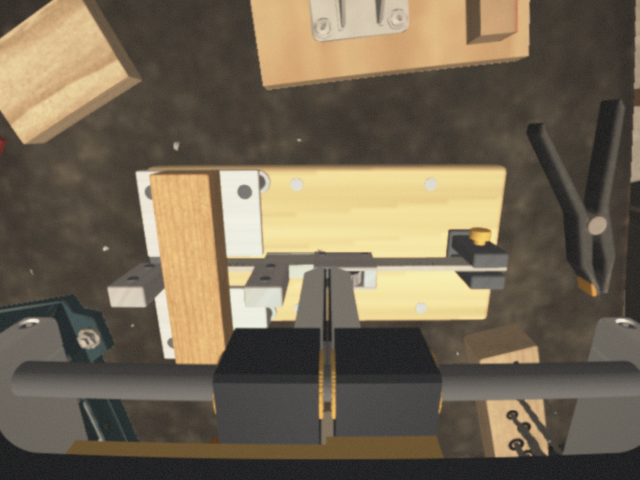

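```bash
python3 -m creep '[[[0,0,-0.12],0,0],[[0,0.5,-0.2],0,0],[[0,1,-0.3],0,0],[[0,1,-0.3],0,0]]' 20; python3 snap.py 13 wrist
python3 - <<'E'
from st import *
w=np.load("pics/wrist13.npz");print(tost(w["ee_pos"]).round(1),w["ee_pos"])
cv2.imwrite("pics/w13z.png",cv2.resize(w["img"][150:350,60:340,::-1],None,fx=2.8,fy=2.8,interpolation=2))
E
```

```text
time_s: 14.65
ee_pos: [0.4167, 0.244, 0.112]
eef_rot: [3.14, 0.001, 2.913]
force: [0.6, -0.1, -0.0]
grip_width: 0.0005
[[  1.1  53.6 106. ]] [0.41674899 0.24396708 0.11204852]
```

View pics/w13z.png

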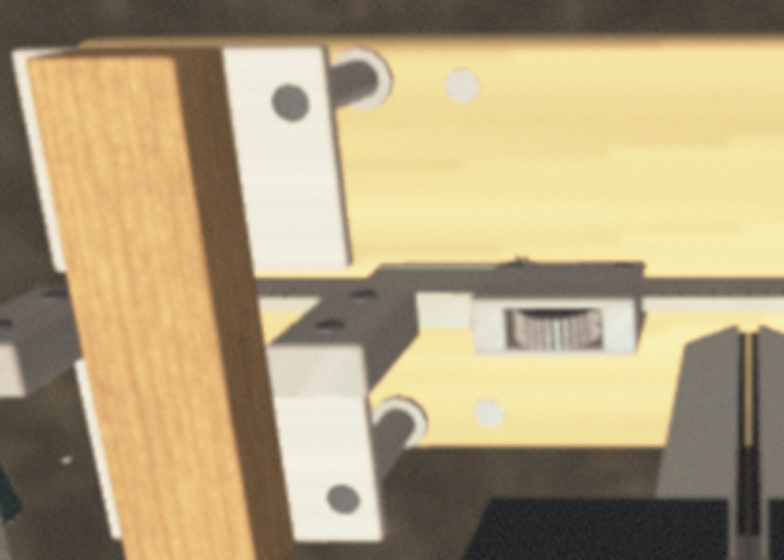

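Run:
```python
from st import *
from station import telemetry
w=np.load("pics/wrist13.npz")
z=lambda p:[(60+x/2.8,150+y/2.8) for x,y in p]
print("wheel",tost(onplane(w,z([(508,330),(604,330)]),.076,w)).round(1).tolist())
print("clip",tost(onplane(w,z([(475,298),(640,298),(637,352),(474,350)]),.0737,w)).round(1).tolist())
print("shoe",tost(onplane(w,z([(270,346),(368,345),(366,398)]),.097,w)).round(1).tolist())
print("strip R edge",tost(onplane(w,z([(174,58),(256,557)]),.084,w)).round(1).tolist())
```

```text
wheel [[-0.3, 2.2, 70.0], [-0.3, 22.8, 70.0]]
clip [[-6.7, -5.0, 67.7], [-6.8, 30.4, 67.7], [5.7, 29.4, 67.7], [5.4, -6.1, 67.7]]
shoe [[-5.2, -38.8, 91.0], [-5.6, -19.6, 91.0], [5.6, -21.2, 91.0]]
strip R edge [[-59.0, -56.5, 78.0], [51.2, -56.1, 78.0]]
```

```bash
python3 -m creep '[[[0.01,-0.4,0],0,0],[[0.01,-0.7,0.1],0,0],[[0.01,-0.7,0.25],0,0],[[0.01,-0.7,0.28],0,0],[[0.01,-0.7,0.28],0,0],[[0.01,-0.7,0.28],0,0]]' 20
```

```text
time_s: 15.3
ee_pos: [0.4077, 0.2083, 0.097]
eef_rot: [3.142, -0.0, 2.911]
force: [-0.0, 0.0, -0.1]
grip_width: 0.0006
```

```bash
python3 -m creep '[[[0,0,0.01],0,0],[[0,0,0.01],0,0],[[0,0,0.01],0,0]]' 20; python3 -m creep '[[[0,0,0.01],0,0],[[0,0,0.01],0,0]]' 20
```

```text
time_s: 15.6
ee_pos: [0.4076, 0.2081, 0.0966]
eef_rot: [3.142, 0.0, 2.911]
force: [-0.2, 0.2, -1.0]
grip_width: 0.0004
time_s: 15.8
ee_pos: [0.4077, 0.2081, 0.0962]
eef_rot: [3.141, 0.0, 2.911]
force: [-0.6, -0.1, 2.8]
grip_width: 0.0004
```

```bash
python3 -m creep '[[[0,-0.03,0.006],0,0],[[0,-0.07,0.006],0,0],[[0,-0.11,0.006],0,0]]' 20; python3 -m creep '[[[0,-0.04,0],0,0],[[0,-0.08,0],0,0]]' 20
```

```text
time_s: 16.1
ee_pos: [0.4066, 0.203, 0.0964]
eef_rot: [3.14, 0.001, 2.911]
force: [-2.7, 4.0, 9.1]
grip_width: 0.0007
time_s: 16.3
ee_pos: [0.4058, 0.1991, 0.0965]
eef_rot: [3.14, 0.001, 2.911]
force: [-2.4, 2.4, 9.2]
grip_width: 0.0002
```

```bash
python3 -m creep '[[[0,-0.04,-0.003],0,0],[[0,-0.08,-0.003],0,0]]' 20; python3 -m creep '[[[0,-0.04,0],0,0],[[0,-0.08,0],0,0]]' 20
```

```text
time_s: 16.5
ee_pos: [0.4049, 0.1951, 0.0966]
eef_rot: [3.14, 0.001, 2.911]
force: [-0.3, 1.7, 8.4]
grip_width: 0.0007
time_s: 16.7
ee_pos: [0.4039, 0.1911, 0.0965]
eef_rot: [3.141, 0.001, 2.911]
force: [0.0, 2.0, 5.9]
grip_width: 0.0005
```

```bash
python3 -m creep '[[[0,0,-0.08],0,0],[[0,0.1,-0.1],0,0],[[0,0.19,-0.08],0,0],[[0,0.19,-0.03],0,0],[[0,0.19,-0.01],0,0],[[0,0.19,-0.005],0,0],[[0,0.19,-0.005],0,0]]' 20
```

```text
time_s: 17.4
ee_pos: [0.4056, 0.2002, 0.0961]
eef_rot: [3.142, -0.0, 2.911]
force: [-0.1, 1.1, 0.5]
grip_width: 0.001
```

```bash
python3 -m creep '[[[0,0,0.006],0,0],[[0,0,0.008],0,0]]' 20;  python3 -m creep '[[[0,-0.03,0],0,0],[[0,-0.07,0],0,0],[[0,-0.11,0],0,0]]' 20
```

```text
time_s: 17.6
ee_pos: [0.4057, 0.2002, 0.0958]
eef_rot: [3.141, 0.0, 2.911]
force: [-1.1, 0.4, 3.5]
grip_width: 0.0007
time_s: 17.9
ee_pos: [0.4047, 0.195, 0.0963]
eef_rot: [3.141, 0.001, 2.911]
force: [-2.2, 3.1, 8.8]
grip_width: 0.0002
```

```bash
python3 -m creep '[[[0,-0.04,0],0,0],[[0,-0.08,0],0,0]]' 20
```

```text
time_s: 18.1
ee_pos: [0.4038, 0.1911, 0.0964]
eef_rot: [3.141, 0.001, 2.911]
force: [-2.6, 2.3, 11.2]
grip_width: 0.0002
```

```bash
python3 -m creep '[[[0,-0.04,-0.005],0,0],[[0,-0.08,-0.005],0,0]]' 20; python3 -m creep '[[[0,-0.04,0],0,0],[[0,-0.06,0],0,0]]' 20; python3 snap.py 14 wrist
python3 - <<'E'
from st import *
w=np.load("pics/wrist14.npz");print(tost(w["ee_pos"]).round(1),w["ee_pos"])
cv2.imwrite("pics/w14z.png",cv2.resize(w["img"][150:350,140:420,::-1],None,fx=2.8,fy=2.8,interpolation=2))
E
```

```text
time_s: 18.3
ee_pos: [0.4029, 0.1871, 0.0966]
eef_rot: [3.141, 0.001, 2.911]
force: [-1.1, 3.2, 8.2]
grip_width: 0.0006
time_s: 18.5
ee_pos: [0.4023, 0.1841, 0.0966]
eef_rot: [3.141, 0.001, 2.911]
force: [-0.6, 2.0, 8.0]
grip_width: 0.0007
[[ 0.7 -7.9 90.6]] [0.4022818  0.18414173 0.09655525]
```

View pics/w14z.png

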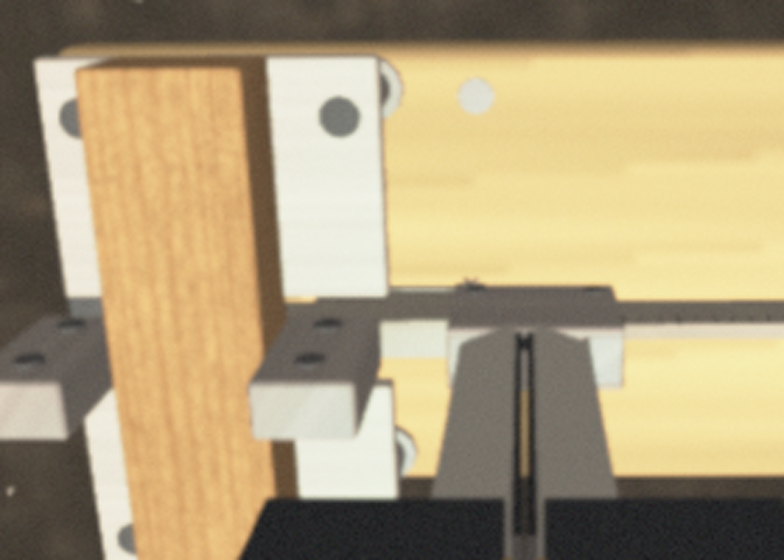

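Run:
```python
from st import *
w=np.load("pics/wrist14.npz")
z=lambda p:[(140+x/2.8,150+y/2.8) for x,y in p]
print("shoes",tost(onplane(w,z([(252,384),(358,381),(252,436),(355,436),(68,436)]),.097,w)).round(1).tolist())
print("clip",tost(onplane(w,z([(449,330),(622,330)]),.0737,w)).round(1).tolist())
print("strip top edges",tost(onplane(w,z([(78,70),(240,68),(138,555),(273,490)]),.084,w)).round(1).tolist())
```

```text
shoes [[-5.3, -56.1, 91.0], [-5.9, -37.3, 91.0], [5.0, -57.0, 91.0], [4.9, -38.4, 91.0], [5.2, -90.5, 91.0]]
clip [[-6.2, -22.9, 67.7], [-6.2, 11.5, 67.7]]
strip top edges [[-59.1, -86.2, 78.0], [-59.3, -57.6, 78.0], [39.0, -86.6, 78.0], [23.8, -57.8, 78.0]]
```

```bash
python3 -m creep '[[[0,0,-0.08],0,0],[[0,0.08,-0.1],0,0],[[0,0.15,-0.08],0,0],[[0,0.15,-0.03],0,0],[[0,0.15,-0.01],0,0],[[0,0.15,0],0,0],[[0,0.15,0],0,0]]' 20; python3 -m creep '[[[0,-0.02,0],0,0],[[0,-0.05,0],0,0],[[0,-0.08,0],0,0],[[0,-0.08,0],0,0]]' 20
```

```text
time_s: 19.25
ee_pos: [0.4037, 0.1915, 0.0961]
eef_rot: [3.141, 0.0, 2.911]
force: [-0.5, 1.4, 3.2]
grip_width: 0.0005
time_s: 19.65
ee_pos: [0.4029, 0.1876, 0.0964]
eef_rot: [3.141, 0.0, 2.911]
force: [-1.2, 2.9, 7.2]
grip_width: 0.0008
```

```bash
python3 -m creep '[[[0,-0.02,0],0,0],[[0,-0.04,0],0,0],[[0,-0.04,0],0,0]]' 20; python3 -m creep '[[[0,-0.02,0],0,0],[[0,-0.04,0],0,0],[[0,-0.04,0],0,0]]' 20
```

```text
time_s: 19.95
ee_pos: [0.4025, 0.1857, 0.0965]
eef_rot: [3.141, 0.001, 2.911]
force: [-1.8, 1.5, 8.8]
grip_width: 0.0006
time_s: 20.25
ee_pos: [0.4021, 0.1839, 0.0965]
eef_rot: [3.14, 0.001, 2.911]
force: [-1.7, 4.3, 7.9]
grip_width: 0.0004
```

```bash
python3 snap.py 15 wrist; python3 -m creep '[[[0,0,0],0,0]]' 20; python3 -m creep '[[[0,-0.01,0],0,0],[[0,-0.01,0],0,0]]' 20
python3 - <<'E'
from st import *
w=np.load("pics/wrist15.npz");print(tost(w["ee_pos"]).round(1),w["ee_pos"])
cv2.imwrite("pics/w15z.png",cv2.resize(w["img"][150:350,140:420,::-1],None,fx=2.8,fy=2.8,interpolation=2))
E
```

```text
time_s: 20.4
ee_pos: [0.4021, 0.1839, 0.0965]
eef_rot: [3.14, 0.001, 2.911]
force: [-0.4, 3.9, 8.4]
grip_width: 0.0003
time_s: 20.6
ee_pos: [0.4022, 0.1835, 0.0966]
eef_rot: [3.14, 0.001, 2.911]
force: [-0.2, 3.5, 7.7]
grip_width: 0.0004
[[ 0.6 -8.2 90.5]] [0.40212354 0.1838898  0.09653411]
```

View pics/w15z.png

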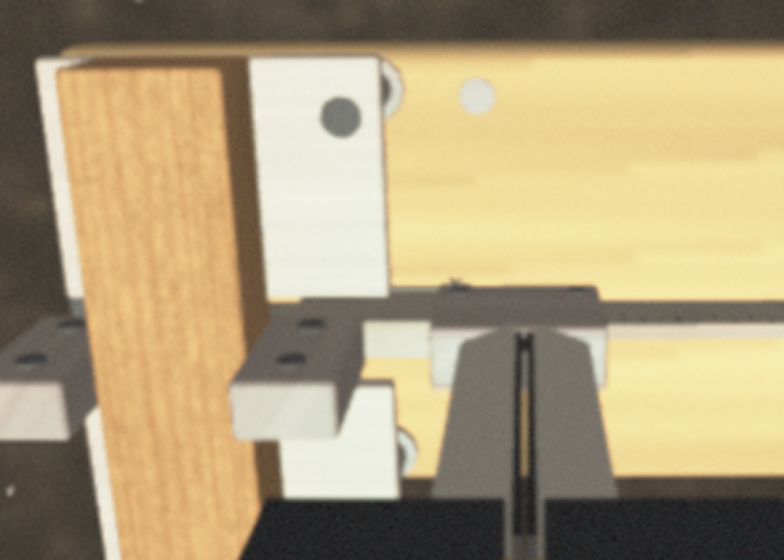

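```bash
python3 -m creep '[[[0,-0.01,0],0,0],[[0,-0.01,0],0,0],[[0,-0.01,0],0,0]]' 20; python3 -m creep '[[[0,0,0],0,0]]' 20;python3 -m creep '[[[0,0,0],0,0]]' 20
```

```text
time_s: 20.9
ee_pos: [0.4021, 0.183, 0.0966]
eef_rot: [3.14, 0.001, 2.911]
force: [0.4, 5.2, 7.8]
grip_width: 0.0006
time_s: 21.0
ee_pos: [0.4021, 0.183, 0.0966]
eef_rot: [3.14, 0.001, 2.911]
force: [-0.3, 3.9, 8.2]
grip_width: 0.0007
time_s: 21.1
ee_pos: [0.4021, 0.183, 0.0966]
eef_rot: [3.14, 0.001, 2.911]
force: [-0.7, 4.6, 7.5]
grip_width: 0.0003
```

```bash
python3 -m creep '[[[0,0,-0.04],0,0],[[0,0,-0.2],0,0],[[0,0,-1],0,0],[[0,0,-2],0,0],[[0,0,-3],0,0],[[0,-0.8,-3],0,0],[[0,-0.8,-3],0,0],[[0,-0.8,-3],0,0]]' 20; python3 snap.py 16 wrist side top
python3 - <<'E'
from st import *
w=np.load("pics/wrist16.npz");print(tost(w["ee_pos"]).round(1),w["ee_pos"])
s=np.load("pics/side16.npz")
cv2.imwrite("pics/s16z.png",cv2.resize(s["img"][240:370,280:410,::-1],None,fx=4.5,fy=4.5,interpolation=2))
E
```

```text
time_s: 21.9
ee_pos: [0.3923, 0.1433, 0.2463]
eef_rot: [3.142, 0.0, 2.91]
force: [0.1, -0.3, -0.0]
grip_width: 0.0007
[[  0.3 -50.  240.3]] [0.39232392 0.14330829 0.24629075]
```

View pics/wrist16.png

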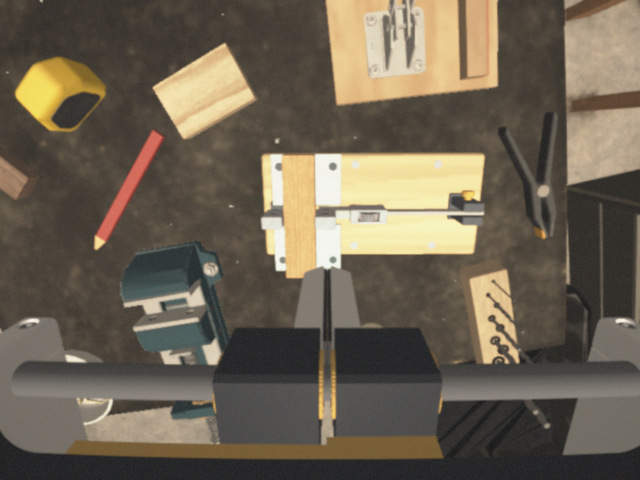

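View pics/s16z.png

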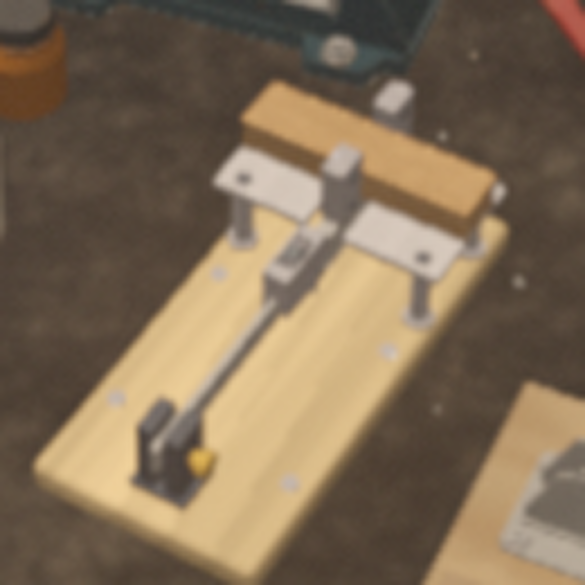

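Run:
```python
from st import *
w=np.load("pics/wrist16.npz")
cv2.imwrite("pics/w16z.png",cv2.resize(w["img"][145:285,250:390,::-1],None,fx=5,fy=4.2,interpolation=2))
```

```text
(no output)
```

View pics/w16z.png

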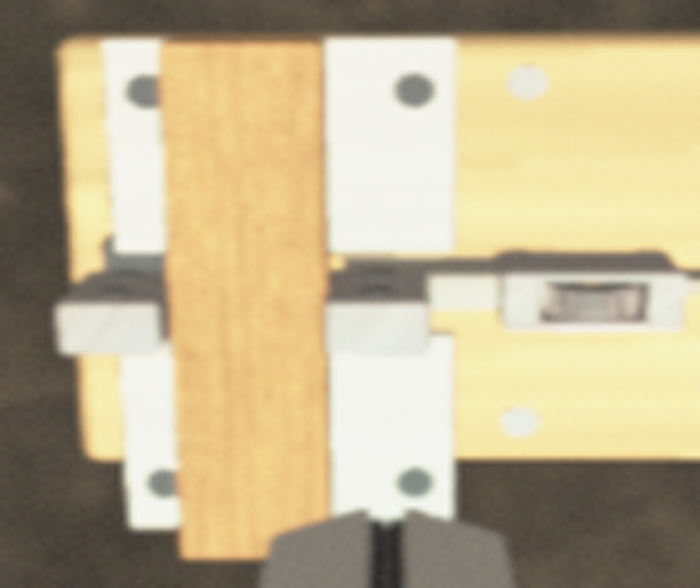

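Run:
```python
from st import *
w=np.load("pics/wrist16.npz")
z=lambda p:[(250+x/5,145+y/4.2) for x,y in p]
S=tost(onplane(w,z([(160,302),(162,354),(330,303),(330,354)]),.097,w)).round(1);print("shoe faces",S.tolist())
print("strip",tost(onplane(w,z([(163,40),(325,38),(180,558),(329,510)]),.084,w)).round(1).tolist())
a=np.load("pics/top0.npz")["img"].astype(int);b=np.load("pics/top16.npz")["img"].astype(int)
for n,(x,y) in dict(bits=(217,195),glue=(275,197),jar=(315,195),dish=(431,210),spring=(188,262)).items(): print(n,np.abs(a-b)[y-22:y+22,x-22:x+22].mean().round(1))
```

```text
shoe faces [[-5.1, -91.1, 91.0], [6.6, -91.1, 91.0], [-4.8, -60.3, 91.0], [6.6, -60.4, 91.0]]
strip [[-59.7, -90.2, 78.0], [-60.0, -61.0, 78.0], [60.4, -91.1, 78.0], [48.2, -61.4, 78.0]]
bits 2.9
glue 3.3
jar 3.4
dish 2.1
spring 3.2
```

```bash
python3 -c "
from station import ctrl;print(ctrl.hand_in())"
```

```text
the job is handed in; nothing more can be done
None
```

I laid the strip on the rest, closed the jaws on it with the thumbwheel, and handed the job in at about 22 s with the arm clear above. The strip was nipped between both jaws. The hand-in reported no verdict.

**Placing:** I gripped the strip 40 mm from its middle and set it down until it touched the leaves, with about 13 N at contact. After I let go, it was centred on the leaves to about 1 mm.

**Closing:** I rolled the wheel with several fingertip strokes. The slider and jaws were never pushed directly by intent.

**Last checks:**
- **Pressure:** With the fingertip held still, the level drag was about 4–5 N under about 8 N of press. Free rolling had taken about 2–3 N. That puts the squeeze at about 4–5 N a jaw; one reading of 5.2 N would be about 6.4 N.
- **Contact:** The strip's edges lined up with both measuring faces after allowing for the viewing angle. It was square within about 0.4°.
- **Width:** The gripper read 29.9 mm, and the last picture gave about 30.7 mm between the shoes. The 0.8 mm difference is within camera error, so I relied on the drag readings to judge that it was nipped.
- **Bystanders:** The top picture showed only noise-level change at the drill-bit block, dish, glue bottle, spring clamp and jar.

**Off target:** While I was finding the tip's height, the press on the wheel briefly reached about 12 N. That is above the 5–9 N that drives it but under the 20 N limit. One early stroke also ran off the front of the wheel. The first touch was on its rear flank with the bevelled edge of the fingertip.

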